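Release the jammed key drawer with the beech dowel

ROBOT

A 7-joint arm with a two-finger parallel gripper is mounted at the origin on the work surface. World frame = base frame: x ahead of the robot, y to its left, z up, the work surface at z = 0. Lengths are in m, angles in rad, forces in N, time in s.
With the tool pointing down it reaches from about 0.4 to 0.85 m from the base axis. Payload 4.5 kg.
Tool frame: the origin (TCP) lies between the finger pads; the fingertips stand 11 mm ahead of it and the grasp point (between the pads) lies 8 mm behind it (r.nose_length is the distance from the TCP to the fingertips, in m); z points along the fingers, y is the line along which they close (so a half turn about z gives the same grasp; the last joint's range is limited). The gripper opens to 88 mm and grips with 3 to 60 N. Pads are 18 mm wide; open, the fingers measure 123 mm over their backs; the gripper's body (75 mm by 187 mm) begins 45 mm behind the grasp point.
Start: joints at [-1.231, 0.689, -0.195, 1.565, 0.157, 0.902, -0.215], TCP at [0.188, 0.596, 0.25] pointing down, gripper open.
Joint ranges: [-3.01, 3.01], [-0.46, 2.08], [-1.47, 1.51], [0.13, 2.56], [-1, 4.14], [0.04, 2.09], [-2.66, 2.66]. Speed limits (rad/s): [2.57, 2.57, 3.14, 3.14, 3.14, 3.14, 3.14].

INTERFACE

Orientations are given as a unit quaternion [x, y, z, w].
In Python, from plant import get_state, snapshot, camera_model, r gives the robot as it stands.
- The arm moves only by the shell command python3 -m inch 'ROWS' [FORCE]. ROWS is text: rows parted by semicolons, each of 7 numbers parted by spaces: the opening, from -1 (shut) to 1 (fully open), then the shift along the tool's x, y, z in m, then the turn, a rotation vector about the tool's x, y, z in rad. A call has 1 to 20 rows; each row shifts and turns the commanded pose from where the row before left it, along the tool's axes as they then stand; what a row does not reach is not made up. A row lasts 1/12 s, in which the tool goes at most 41.7 mm and 7.16 degrees, less where a joint would pass 70% of its speed; a pose out of reach is approached as far as the arm can. A call is refused whole if a number of a shift passes 0.0417 or a number of a turn 0.125, either way. A call with a gripper value outside its range is refused whole. The fingers move at their own pace and stop on an object; FORCE is the grip in N (left out, the last holds). Time passes only in rows, so rows that do not move let the fingers close. It gives the time, the measured TCP pose, the force, the opening and the grip force at its end, in the units of the state.
- get_state(): the state, without advancing time (a new reading comes with each control period).
- snapshot(name): name is "scene" or "top" or "wrist"; returns (picture, depth): 400x640x3 uint8, red, green, blue; 400x640 float32, m along the optical axis (not along the pixel's ray), 0 where there is no reading.
- camera_model(name): a dict with "intrinsics" (3x3 intrinsics, pixels), "view" (4x4, takes a point from world to camera coordinates). Camera axes: x right, y down, z forward; pixel columns grow to the right and rows downward; lengths in m; the calibration is good to about 2 mm. The wrist camera is an equidistant fisheye: a pixel r from the principal point sees the ray r / f radians off the axis. A picture is of the moment at which its call begins: read the wrist's pose just before it. camera_model takes no time and is no camera call; for the wrist camera it gives the pose at the moment of the call.
- r.finish_job(): hands the job in; it is judged then, once.
The state is a dict: "clock": time; "q": joint angles; "qd": joint speeds; "joint_torque": joint torques, N m; "tool_pos": TCP position; "eef_rot": TCP orientation; "contact_force": force on the tool from outside, world axes, zero at the start; "moment": the same for the moment, N m; "opening": opening from 0.0 (shut) to 1.0 (fully open); "finger_force": force on a finger pad.
Only numpy, scipy, OpenCV 4.12 (cv2) and the standard library are available. Lean on these libraries where they do the work, as an engineer would, in place of code of your own. Each camera call takes 0.05 s, during which the arm holds its last target. There are 200 camera calls.

TASK

The key drawer of the white box on the bench will not open from its front: take the slim wooden dowel out of its holder and push it down through the yellow-ringed hole at the back of the box's top, onto the red spring latch below, until the blue drawer springs out. Then drop the dowel into the square green pot and let go of it.

Things in the scene. Friction and masses are not known exactly. Their poses are not given: they have to be found in the camera images.
- dowel_mid (a point): Centre of the slim wooden dowel (plain wood brown), a loose rod 12 mm thick, 140 mm long, upright (leaning up to 3 deg) on the bench in a black round holder 60 mm across and 40 mm tall with a 14 mm bore. z runs along it; its lower tip is 70 mm below this point. Not for use: a thick blue rod (34 mm, 140 mm tall) and a short steel one (65 mm tall) in like holders, at least 75 mm away.
- release_hole (a point): Centre of the yellow-ringed round hole (30 mm across) in the 6 mm top of the white box, at the top face, 90 mm above the bench. Box fixed, 240 x 160 x 90 mm; hole 35 mm from its rear edge; x points along the box to the drawer end, z up. Below it is the red latch pad, 36 mm square, top 20 mm below this point; it sinks up to 18 mm on a spring (4 to 7 N) and rises again.
- drawer (a joint): How far the blue drawer, the far end of the white box, stands out, in m: 0 shut and latched, 0.07 fully out. Once the latch pad has sunk 8 to 10 mm (dowel tip 30 mm below the release_hole point; 34 mm is sure) a spring drives it out along x of release_hole in about half a second and it stays out. It cannot be pulled out while latched.
- pot_in (a point): Centre of the inner floor (4 mm above the bench) of the fixed square green pot, open on top: 92 mm square outside, 84 mm inside, 80 mm tall; x and y along its sides, z up. The dowel may stand or lean in it as it falls.
Things that resemble listed ones, but are neither listed nor needed, are in the scene too. Of the things like the part that bears pot_in, leave any that is purple; of the rest the smaller one is meant.

How it is judged:
On the way, in this order (a step that is already met when the one before it is completed fails the run):
1. the wooden dowel's tip is in the release hole, with the drawer still shut (horizontal distance between dowel_mid and release_hole below 0.035 m and z of dowel_mid in the frame of release_hole below 0.062 m and angle between dowel_mid's own z axis and vertical below 0.5 rad and value of joint drawer below 0.02 m).
2. the dowel pushes the latch and the drawer springs out, with the dowel still at the hole (value of joint drawer above 0.03 m and horizontal distance between dowel_mid and release_hole below 0.045 m).
At the end, for the whole second after the job is handed in: The drawer stands out by more than 50 mm, and the dowel, let go, stands or leans in the green pot: its centre within 45 mm of the pot's centre along each side and less than 80 mm above the bench, not lying across the rim (less than 69 degrees from upright) (value of joint drawer above 0.05 m and x of dowel_mid in the frame of pot_in between -0.045 and 0.045 m and y of dowel_mid in the frame of pot_in between -0.045 and 0.045 m and height (world z) of dowel_mid below 0.08 m and angle between dowel_mid's own z axis and vertical below 1.2 rad); the robot touches nothing.
It also fails if it takes over 42 s, if anything falls off the work surface, if the arm or the gripper's body presses on something with over 40 N, if the wrist force passes 120 N, or if a joint passes its speed limit or range.

## Working session

There is one attempt and no reset: what is moved stays moved. The work goes in short steps, Python scripts to look and compute and a shell command to move; the robot and the scene stay as the last step left them, time stands still between calls to the robot, and variables do not carry over. Pictures are saved under pics/ and viewed, at most 10 in all, crops included, and the job is handed in when it is done.

```bash
ls; mkdir -p pics; python3 - <<'E'
from plant import *
import cv2
s=get_state();print(s)
for n in("scene","top"):
    im,d=snapshot(n);cv2.imwrite(f"pics/{n}0.png",im[:,:,::-1]);
    import numpy as np
    np.savez(f"{n}0.npz",im=im,d=d,K=camera_model(n)["intrinsics"],V=camera_model(n)["view"])
    print(camera_model(n))
E
```

```text
pics
{'clock': 0.0, 'q': array([-1.23119433,  0.68999904, -0.19451944,  1.56629605,  0.15731783,
        0.90251839, -0.21506858]), 'qd': array([ 3.60479801e-04,  1.01014738e-03, -8.56568517e-05, -1.48541167e-03,
       -1.15207132e-03,  1.01026032e-04, -1.34370657e-03]), 'joint_torque': array([ 2.76004748e-04, -5.27569020e+01, -1.26656301e+00, -1.53423142e+01,
       -5.25534817e-02,  6.64742023e-03,  1.70586109e-04]), 'tool_pos': array([0.18802939, 0.59542055, 0.24891356]), 'eef_rot': array([ 1.52243990e-01,  9.88342518e-01, -9.10863736e-04, -6.84048514e-05]), 'contact_force': array([0.83053481, 0.17096392, 0.97365655]), 'moment': array([-0.00193305, -0.00456268, -0.03327734]), 'finger_force': 0.0, 'opening': 0.998518773637226}
{'intrinsics': array([[427.07628569,   0.        , 317.7152591 ],
       [  0.        , 427.07628569, 192.86852759],
       [  0.        ,   0.        ,   1.        ]]), 'view': array([[ 8.62734163e-01,  5.05657664e-01, -3.00831268e-04,
        -5.40024680e-01],
       [ 4.24416680e-01, -7.24446995e-01, -5.43182321e-01,
        -2.47406577e-01],
       [-2.74882240e-01,  4.68494267e-01, -8.39614719e-01,
         1.10996353e+00],
       [ 0.00000000e+00,  0.00000000e+00,  0.00000000e+00,
         1.00000000e+00]])}
{'intrinsics': array([[448.47998093,   0.        , 314.18375226],
       [  0.        , 448.47998093, 198.94046724],
       [  0.        ,   0.        ,   1.        ]]), 'view': array([[ 2.34828301e-02, -9.99718579e-01,  3.36451638e-03,
        -5.65970515e-02],
       [-9.82923376e-01, -2.37024580e-02, -1.82482411e-01,
         6.24970513e-01],
       [ 1.82510804e-01,  9.78141656e-04, -9.83203361e-01,
         7.91918003e-01],
       [ 0.00000000e+00,  0.00000000e+00,  0.00000000e+00,
         1.00000000e+00]])}
```

View pics/scene0.png

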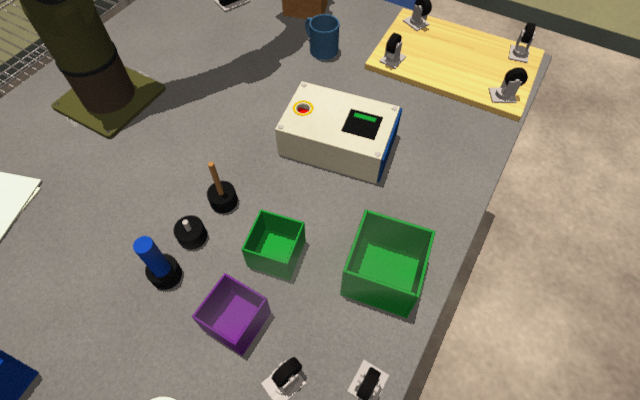

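View pics/top0.png

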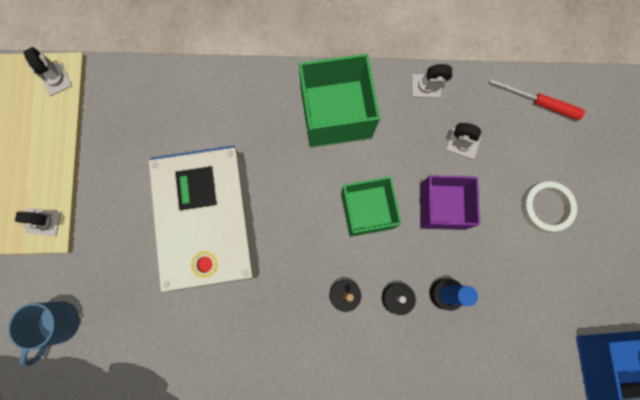

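The scene view shows the dowel at about (215,180), the ring at (303,107) and the small green pot at (275,243). In the top view they are at (347,293), (204,264) and (371,206). Next I'll measure them.

```bash
cat > h.py <<'E'
import numpy as np, cv2
def load(n):
    z=np.load(n); return z["im"],z["d"],z["K"],z["V"]
def onplane(uv,K,V,h):
    uv=np.atleast_2d(np.asarray(uv,float)); C=np.linalg.inv(V)
    d=np.c_[(uv-K[:2,2])/K[0,0],np.ones(len(uv))]@C[:3,:3].T
    return C[:3,3]+d*((h-C[2,3])/d[:,2])[:,None]
def cloud(d,K,V):
    v,u=np.mgrid[:400,:640]; p=np.dstack([(u-K[0,2])/K[0,0]*d,(v-K[1,2])/K[1,1]*d,d,np.ones_like(d)])
    return (p@np.linalg.inv(V).T)[...,:3]
def mask(im,lo,hi): return cv2.inRange(cv2.cvtColor(im,cv2.COLOR_RGB2HSV),lo,hi)
def box(m,x0,y0,x1,y1):
    o=np.zeros_like(m);o[y0:y1,x0:x1]=m[y0:y1,x0:x1];return o
E
python3 - <<'E'
from h import *
np.set_printoptions(precision=4,suppress=True)
rois={"top":dict(ring=(185,245,225,285),dow=(325,272,368,315),pot=(335,170,405,240),box=(140,140,260,295)),
"scene":dict(ring=(288,95,318,120),dow=(200,155,240,200),pot=(235,200,315,285),box=(270,80,405,180))}
for n in rois:
    im,d,K,V=load(n+"0.npz");P=cloud(d,K,V);R=rois[n]
    m=box(mask(im,(20,90,90),(35,255,255)),*R["ring"]);
    c=max(cv2.findContours(m,cv2.RETR_EXTERNAL,cv2.CHAIN_APPROX_NONE)[0],key=cv2.contourArea)
    e=cv2.fitEllipse(c);print(n,"ring",e,onplane(e[0],K,V,.09))
    m=box(mask(im,(5,80,50),(20,255,255)),*R["dow"]);ys,xs=np.where(m);
    print("dow px",len(xs),xs.min(),xs.max(),ys.min(),ys.max())
    pp=P[m>0];pp=pp[d[m>0]>0];t=pp[pp[:,2]>.134];print(" zmax",pp[:,2].max(),"top",t.mean(0),len(t));
    for a,b in((.04,.07),(.07,.1),(.1,.13)):
        k=pp[(pp[:,2]>a)&(pp[:,2]<b)];print("  ",k.mean(0) if len(k) else None)
    m=box(mask(im,(45,80,30),(80,255,255)),*R["pot"])
    k=P[(m>0)&(P[...,2]>.074)&(P[...,2]<.09)];r=cv2.minAreaRect((k[:,:2]*1000).astype(np.float32));print(" pot rim",r)
    k=P[(m>0)&(P[...,2]<.012)];print(" pot floor",cv2.minAreaRect((k[:,:2]*1000).astype(np.float32)))
    b=np.zeros(im.shape[:2],np.uint8);x0,y0,x1,y1=R["box"];b[y0:y1,x0:x1]=1
    k=P[(b>0)&(abs(P[...,2]-.09)<.006)];print(" box",cv2.minAreaRect((k[:,:2]*1000).astype(np.float32)))
    print(" box tophgt",np.median(k[:,2]))
E
```

```text
top ring ((203.78561401367188, 264.16412353515625), (24.307558059692383, 25.38501739501953), 44.89532470703125) [[0.4979 0.151  0.09  ]]
dow px 93 342 354 292 301
 zmax 0.1418721353305873 top [ 0.4491 -0.1045  0.1392] 42
   [ 0.446  -0.1057  0.048 ]
   [ 0.4502 -0.0995  0.0831]
   [ 0.4509 -0.0996  0.1172]
 pot rim ((615.9389038085938, -148.04188537597656), (90.96549987792969, 90.84017181396484), 11.759623527526855)
 pot floor ((615.0330810546875, -147.54615783691406), (88.39704132080078, 88.29869079589844), 11.872187614440918)
 box ((586.0914306640625, 166.33509826660156), (247.3172149658203, 161.272216796875), 10.284805297851562)
 box tophgt 0.08946455604654335
scene ring ((302.57464599609375, 107.54833221435547), (14.913707733154297, 20.364572525024414), 87.25020599365234) [[0.4984 0.1498 0.09  ]]
dow px 202 208 223 161 194
 zmax 0.1421908477540148 top [ 0.4494 -0.1057  0.1389] 33
   [ 0.4508 -0.1074  0.0538]
   [ 0.4517 -0.1074  0.0851]
   [ 0.452  -0.1076  0.1162]
 pot rim ((615.9489135742188, -149.85069274902344), (92.41756439208984, 93.24613189697266), 11.505358695983887)
 pot floor ((613.6131591796875, -131.87435913085938), (90.41508483886719, 128.71054077148438), 11.36319351196289)
 box ((584.6441040039062, 165.37631225585938), (247.6240234375, 166.38134765625), 10.060990333557129)
 box tophgt 0.09032239518581237
```

```bash
python3 -m inch '1 -.0307 -.0248 0 0 0 0;1 -.0307 -.0248 0 0 0 0;1 -.0307 -.0248 0 0 0 0;1 -.0307 -.0248 0 0 0 0;1 -.0307 -.0248 0 0 0 0;1 -.0307 -.0248 0 0 0 0;1 -.0307 -.0248 0 0 0 0;1 -.0307 -.0248 0 0 0 0;1 -.0307 -.0248 0 0 0 0;1 -.0307 -.0248 0 0 0 0;1 -.0307 -.0248 0 0 0 0;1 -.0307 -.0248 0 0 0 0;1 0 0 0 0 0 0;1 0 0 0 0 0 0'
cat > go.py <<'E'
import sys,numpy as np
from plant import get_state
from scipy.spatial.transform import Rotation as R
s=get_state();Rm=R.from_quat(s["eef_rot"])
g=np.array([float(a) for a in sys.argv[1:4]]);d=Rm.inv().apply(g-s["tool_pos"])
tilt=Rm.inv().apply([0,0,-1])
print("pos",s["tool_pos"].round(4),"tool delta",d.round(4),"rows>=%.1f"%(np.linalg.norm(d)/.0417),"tilt rotvec",np.cross([0,0,1],tilt).round(4),"q",s["q"].round(2),"F",s["contact_force"].round(1),"grip",s["finger_force"],s["opening"],"t",s["clock"])
E
python3 go.py .45 -.104 .25
```

```text
clock: 1.27
tool_pos: [0.4511, 0.1984, 0.2494]
eef_rot: [0.155, 0.988, -0.001, -0.0]
contact_force: [0.5, -0.2, -0.4]
opening: 0.999
finger_force: 0.0
pos [0.4511 0.1984 0.2494] tool delta [-0.0919 -0.2881 -0.0003] rows>=7.3 tilt rotvec [-0.0012  0.0002  0.    ] q [-0.34  0.53 -0.25  1.95  0.2   0.69  0.54] F [ 0.5 -0.2 -0.4] grip 0.0 0.9986237124229594 t 1.2667
```

```bash
python3 -m inch '1 -.0102 -.032 0 0 0 0;1 -.0102 -.032 0 0 0 0;1 -.0102 -.032 0 0 0 0;1 -.0102 -.032 0 0 0 0;1 -.0102 -.032 0 0 0 0;1 -.0102 -.032 0 0 0 0;1 -.0102 -.032 0 0 0 0;1 -.0102 -.032 0 0 0 0;1 -.0102 -.032 0 0 0 0;1 0 0 0 0 0 0;1 0 0 0 0 0 0;1 0 0 0 0 0 0'
python3 - <<'E'
from h import *
from plant import *
c=camera_model("wrist");im,d=snapshot("wrist");cv2.imwrite("pics/w1.png",im[:,:,::-1]);np.savez("w1.npz",im=im,d=d,K=c["intrinsics"],V=c["view"]);print(c)
im,d=snapshot("scene");np.savez("scene1.npz",im=im,d=d)
E
python3 go.py .45 -.104 .102
```

```text
clock: 2.27
tool_pos: [0.4509, -0.0989, 0.2497]
eef_rot: [0.151, 0.989, 0.001, -0.0]
contact_force: [-0.0, 0.1, 0.2]
opening: 0.999
finger_force: 0.0
{'intrinsics': array([[309.70691629,   0.        , 325.9392402 ],
       [  0.        , 309.70691629, 203.33939017],
       [  0.        ,   0.        ,   1.        ]]), 'view': array([[ 0.29804633,  0.95454976,  0.00177104, -0.04175143],
       [ 0.91282481, -0.28555981,  0.29190145, -0.48087998],
       [ 0.2791402 , -0.08538351, -0.95644676,  0.25613034],
       [ 0.        ,  0.        ,  0.        ,  1.        ]])}
pos [ 0.4509 -0.0985  0.2497] tool delta [-0.0008 -0.0057  0.1477] rows>=3.5 tilt rotvec [ 0.0012 -0.0003  0.    ] q [ 0.31  0.49 -0.3   2.04  0.23  0.65  1.14] F [-0.6  0.8  0.3] grip 0.0 1.0008798051957242 t 2.3667
```

View pics/w1.png

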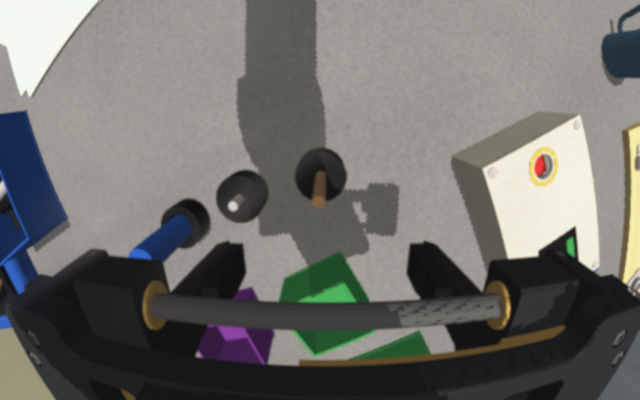

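The wrist view shows the dowel's top at about (318,203) and its holder at (321,174), with the ring at (543,166). I'll cast both dowel ends with the fisheye model.

```bash
cat >> h.py <<'E'
def fish(uv,K,V,h):
    uv=np.atleast_2d(np.asarray(uv,float));p=(uv-K[:2,2])/K[0,0];r=np.hypot(*p.T)[:,None];C=np.linalg.inv(V)
    d=np.c_[p/r*np.sin(r),np.cos(r)]@C[:3,:3].T
    return C[:3,3]+d*((h-C[2,3])/d[:,2])[:,None]
E
python3 - <<'E'
from h import *
im,d,K,V=load("w1.npz")
m=box(mask(im,(4,70,40),(20,255,255)),300,160,335,215)
ys,xs=np.where(m)
for y in range(ys.min(),ys.max()+1):
    q=xs[ys==y]
    if y%3==0 or y>ys.max()-4:print(y,q.min(),q.max())
yb=ys.max();xb=xs[(ys>yb-9)].mean()
print("top",fish([[xb,yb-4]],K,V,.14)); yt=ys.min();print("at holder",fish([[xs[ys<yt+4].mean(),yt]],K,V,.04))
m=box(mask(im,(20,80,80),(35,255,255)),520,140,565,190);c=max(cv2.findContours(m,0,1)[0],key=cv2.contourArea)
e=cv2.fitEllipse(c);print("ring",e,fish(e[0],K,V,.09))
E
```

```text
171 317 324
174 315 326
177 315 326
180 314 326
183 313 326
186 313 326
189 313 326
192 312 326
195 312 326
198 311 326
201 312 325
204 312 324
205 313 324
206 313 323
207 314 322
208 316 321
top [[ 0.45019931 -0.1036856   0.14      ]]
at holder [[ 0.4411112  -0.10072216  0.04      ]]
ring ((543.1287231445312, 166.30230712890625), (27.44655418395996, 38.84833526611328), 9.988351821899414) [[0.49843784 0.15163763 0.09      ]]
```

```bash
python3 -m inch '1 -.0008 -.0057 0 0 0 0;1 0 0 .0246 0 0 0;1 0 0 .0246 0 0 0;1 0 0 .0246 0 0 0;1 0 0 .0246 0 0 0;1 0 0 .0246 0 0 0;1 0 0 .0246 0 0 0;1 0 0 0 0 0 0;1 0 0 0 0 0 0'
python3 go.py .45 -.104 .102
python3 -m inch '-1 0 0 0 0 0 0;-1 0 0 0 0 0 0;-1 0 0 0 0 0 0;-1 0 0 0 0 0 0;-1 0 0 0 0 0 0;-1 0 0 0 0 0 0;-1 0 0 0 0 0 0;-1 0 0 0 0 0 0;-1 0 0 0 0 0 0;-1 0 0 0 0 0 0;-1 0 0 0 0 0 0;-1 0 0 0 0 0 0' 25
```

```text
clock: 3.12
tool_pos: [0.4492, -0.1058, 0.1016]
eef_rot: [0.151, 0.988, -0.0, -0.001]
contact_force: [0.5, 0.3, 0.5]
opening: 1.0
finger_force: 0.0
pos [ 0.4492 -0.1058  0.1016] tool delta [-0.0002  0.0019 -0.0004] rows>=0.0 tilt rotvec [-0.0005 -0.0026  0.    ] q [ 0.21  0.76 -0.12  2.17  0.37  0.23  1.02] F [0.5 0.3 0.5] grip 0.0 0.999602992847901 t 3.1167
clock: 4.12
tool_pos: [0.4498, -0.1064, 0.102]
eef_rot: [0.152, 0.988, 0.0, 0.0]
contact_force: [1.3, 1.2, -1.4]
opening: 0.123
finger_force: 25.0
```

```bash
python3 -m inch '-1 0 0 -.012 0 0 0;-1 0 0 -.026 0 0 0;-1 0 0 -.026 0 0 0;-1 0 0 -.026 0 0 0;-1 0 0 -.026 0 0 0;-1 0 0 -.018 0 0 0;-1 0 0 0 0 0 0;-1 0 0 0 0 0 0'
python3 go.py .498 .151 .236
```

```text
clock: 4.78
tool_pos: [0.4501, -0.1068, 0.2367]
eef_rot: [0.152, 0.988, -0.0, 0.001]
contact_force: [-0.3, 0.2, -1.1]
opening: 0.127
finger_force: 25.0
pos [ 0.4501 -0.1068  0.2367] tool delta [0.032  0.2603 0.0006] rows>=6.3 tilt rotvec [ 0.0002  0.0019 -0.    ] q [ 0.33  0.51 -0.3   2.05  0.26  0.61  1.12] F [-0.3  0.2 -1.1] grip 24.995518969371915 0.1271859247683111 t 4.7833
```

```bash
python3 -m inch '-1 .0032 .026 0 0 0 0;-1 .0032 .026 0 0 0 0;-1 .0032 .026 0 0 0 0;-1 .0032 .026 0 0 0 0;-1 .0032 .026 0 0 0 0;-1 .0032 .026 0 0 0 0;-1 .0032 .026 0 0 0 0;-1 .0032 .026 0 0 0 0;-1 .0032 .026 0 0 0 0;-1 .0032 .026 0 0 0 0;-1 0 0 0 0 0 0;-1 0 0 0 0 0 0;-1 0 0 0 0 0 0'
python3 - <<'E'
from h import *
from plant import *
out=[]
for n in("scene","wrist"):
    c=camera_model(n);im,d=snapshot(n);np.savez(n+"2.npz",im=im,d=d,K=c["intrinsics"],V=c["view"])
    out.append(im[40:240,200:460,::-1] if n=="scene" else im[80:280,200:460,::-1])
cv2.imwrite("pics/c2.png",cv2.resize(np.vstack(out),None,fx=1.5,fy=1.5))
E
python3 go.py .498 .151 .236
```

```text
clock: 5.87
tool_pos: [0.4966, 0.1499, 0.2347]
eef_rot: [0.152, 0.988, -0.001, -0.001]
contact_force: [0.0, -0.9, -0.8]
opening: 0.128
finger_force: 25.0
pos [0.497  0.1492 0.2353] tool delta [-0.0004  0.002  -0.0007] rows>=0.1 tilt rotvec [-0.0021 -0.0012  0.    ] q [-0.22  0.58 -0.26  1.9   0.22  0.7   0.66] F [ 0.2 -1.2  0.3] grip 24.996076002717018 0.1283312382599785 t 5.9667
```

View pics/c2.png

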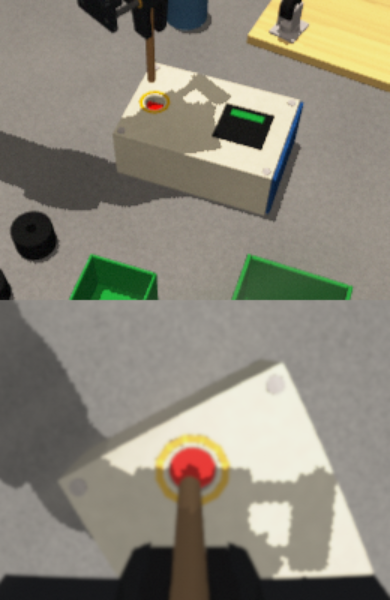

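The crop shows the dowel upright in the grip, with its tip just above the ringed hole. The tip is near (301,93) in the scene and (327,197) in the wrist view. I'll measure the tip.

```bash
python3 - <<'E'
from h import *
im,d,K,V=load("scene2.npz");m=box(mask(im,(4,70,40),(19,255,255)),285,50,320,100)
m=cv2.morphologyEx(m,cv2.MORPH_OPEN,np.ones((2,2)));ys,xs=np.where(m);yb=ys.max();print(yb,xs[ys>yb-8].mean(), onplane([[xs[ys>yb-6].mean(),yb-1]],K,V,.133))
P=cloud(d,K,V);pp=P[(m>0)]
for a in np.arange(.12,.2,.015):
    k=pp[(pp[:,2]>a)&(pp[:,2]<a+.015)];print(a.round(3),len(k),np.median(k,axis=0) if len(k) else"")
im,d,K,V=load("wrist2.npz");m=box(mask(im,(4,70,40),(19,255,200)),300,180,350,260)
ys,xs=np.where(m);yb=ys.min();print(yb,[ (y,xs[ys==y].min(),xs[ys==y].max()) for y in range(yb,yb+14,2)])
for y,dy in((yb,4),):print(fish([[xs[(ys>yb+2)&(ys<yb+10)].mean(),yb+3]],K,V,.133))
m=box(mask(im,(21,80,80),(35,255,255)),280,160,370,230);c=np.argwhere(m)[:,::-1].astype(np.float32)
e=cv2.fitEllipse(cv2.convexHull(c));print("ring",e,fish(e[0],K,V,.09))
E
```

```text
95 301.6744186046512 [[0.49869861 0.14834224 0.133     ]]
0.12 1 [0.49812647 0.14627822 0.13444396]
0.135 21 [0.49856785 0.14596189 0.14214816]
0.15 22 [0.49812422 0.14591936 0.15768084]
0.165 23 [0.49889119 0.14701931 0.17319967]
0.18 27 [0.49833277 0.14571811 0.18748062]
0.195 27 [0.49846652 0.14640427 0.2024625 ]
189 [(189, np.int64(313), np.int64(313)), (191, np.int64(313), np.int64(343)), (193, np.int64(312), np.int64(312)), (195, np.int64(312), np.int64(343)), (197, np.int64(313), np.int64(343)), (199, np.int64(314), np.int64(342)), (201, np.int64(315), np.int64(341))]
[[0.48608297 0.15425949 0.133     ]]
ring ((327.6708068847656, 193.37725830078125), (48.07177734375, 50.245208740234375), 89.4529800415039) [[0.49854539 0.15154988 0.09      ]]
```

```bash
python3 -m inch '-1 0 .002 .010 0 0 0;-1 0 0 .010 0 0 0;-1 0 0 .010 0 0 0;-1 0 0 .010 0 0 0;-1 0 0 .010 0 0 0;-1 0 0 .006 0 0 0;-1 0 0 0 0 0 0;-1 0 0 0 0 0 0'
python3 go.py .498 .151 .156
```

```text
clock: 6.63
tool_pos: [0.498, 0.1528, 0.1798]
eef_rot: [0.152, 0.988, -0.0, -0.0]
contact_force: [0.6, 0.1, 0.2]
opening: 0.125
finger_force: 25.0
pos [0.498  0.1528 0.1798] tool delta [-0.0006 -0.0017  0.0238] rows>=0.6 tilt rotvec [-0.0004 -0.0006  0.    ] q [-0.25  0.66 -0.22  1.95  0.26  0.56  0.62] F [0.6 0.1 0.2] grip 24.99603512696922 0.1251432330163982 t 6.6333
```

No contact force, and the tip is about 12 mm into the hole, so I'll push on.

```bash
python3 -m inch '-1 0 -.001 .005 0 0 0;-1 0 0 .005 0 0 0;-1 0 0 .004 0 0 0;-1 0 0 .004 0 0 0;-1 0 0 .004 0 0 0;-1 0 0 .003 0 0 0;-1 0 0 0 0 0 0;-1 0 0 0 0 0 0;-1 0 0 0 0 0 0;-1 0 0 0 0 0 0;-1 0 0 0 0 0 0;-1 0 0 0 0 0 0'
python3 go.py .498 .151 .236
python3 - <<'E'
from h import *
from plant import *
im,d=snapshot("scene");cv2.imwrite("pics/s3.png",cv2.resize(im[40:240,200:460,::-1],None,fx=2,fy=2))
E
```

```text
clock: 7.63
tool_pos: [0.4983, 0.152, 0.1555]
eef_rot: [0.152, 0.988, 0.0, 0.001]
contact_force: [-0.5, -0.6, 4.8]
opening: 0.129
finger_force: 25.0
pos [0.4983 0.152  0.1555] tool delta [-0.0001 -0.001  -0.0805] rows>=1.9 tilt rotvec [ 0.0007  0.0009 -0.    ] q [-0.26  0.7  -0.2   1.97  0.28  0.5   0.61] F [-0.5 -0.6  4.8] grip 24.996880302205682 0.12865646689771193 t 7.6333
```

View pics/s3.png

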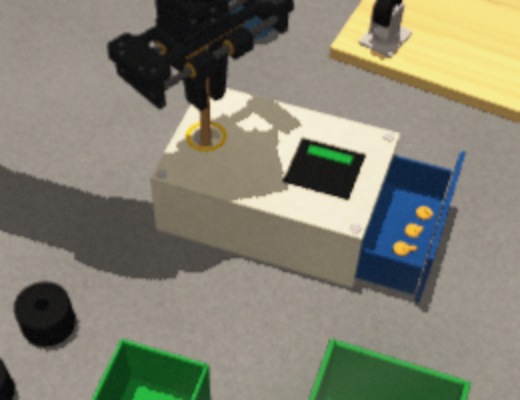

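The blue drawer stands out at about (430,215) in the crop, with the dowel still in the hole at (205,130). I'll lift and move over the pot.

```bash
python3 -m inch '-1 0 0 -.010 0 0 0;-1 0 0 -.016 0 0 0;-1 0 0 -.018 0 0 0;-1 0 0 -.018 0 0 0;-1 0 0 -.018 0 0 0;-1 0 0 0 0 0 0;-1 0 0 0 0 0 0'
python3 go.py .616 -.149 .236
```

```text
clock: 8.27
tool_pos: [0.4979, 0.1519, 0.2359]
eef_rot: [0.152, 0.988, 0.0, 0.001]
contact_force: [0.1, -0.3, 0.1]
opening: 0.124
finger_force: 25.0
pos [0.4979 0.1519 0.2359] tool delta [-2.033e-01 -2.514e-01 -1.000e-04] rows>=7.8 tilt rotvec [ 0.0009  0.0009 -0.    ] q [-0.22  0.58 -0.26  1.89  0.22  0.7   0.66] F [ 0.1 -0.3  0.1] grip 24.995704097673297 0.12425553128671718 t 8.2667
```

```bash
python3 -m inch '-1 -.0203 -.0251 0 0 0 0;-1 -.0203 -.0251 0 0 0 0;-1 -.0203 -.0251 0 0 0 0;-1 -.0203 -.0251 0 0 0 0;-1 -.0203 -.0251 0 0 0 0;-1 -.0203 -.0251 0 0 0 0;-1 -.0203 -.0251 0 0 0 0;-1 -.0203 -.0251 0 0 0 0;-1 -.0203 -.0251 0 0 0 0;-1 -.0203 -.0251 0 0 0 0;-1 0 0 0 0 0 0;-1 0 0 0 0 0 0;-1 0 0 0 0 0 0'
python3 go.py .616 -.149 .118
python3 - <<'E'
from h import *
from plant import *
im,d=snapshot("scene");cv2.imwrite("pics/s4.png",cv2.resize(im[120:320,180:440,::-1],None,fx=2,fy=2))
E
```

```text
clock: 9.35
tool_pos: [0.6149, -0.1475, 0.2338]
eef_rot: [0.152, 0.988, 0.001, -0.001]
contact_force: [-1.0, 0.7, -0.4]
opening: 0.126
finger_force: 25.0
pos [ 0.6149 -0.1475  0.2338] tool delta [-0.0019 -0.0012  0.1158] rows>=2.8 tilt rotvec [ 0.0008 -0.0031  0.    ] q [ 0.32  0.73 -0.29  1.55  0.25  0.9   1.21] F [-1.   0.7 -0.4] grip 24.996565310284495 0.12583308660874334 t 9.35
```

View pics/s4.png

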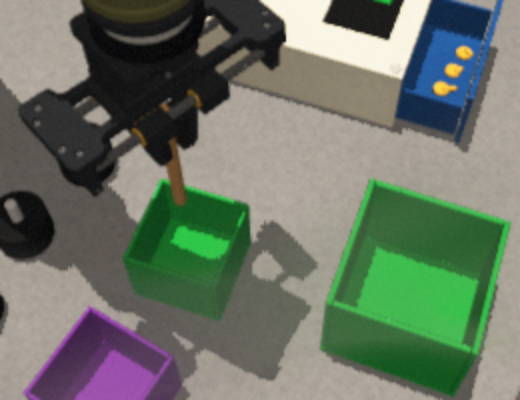

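The dowel, with its tip at about (178,200) in the crop, hangs over the small green pot and the drawer is still out. Lower, then release.

```bash
python3 -m inch '-1 -.0015 -.0012 .018 0 0 0;-1 0 0 .022 0 0 0;-1 0 0 .022 0 0 0;-1 0 0 .022 0 0 0;-1 0 0 .020 0 0 0;-1 0 0 .012 0 0 0;-1 0 0 0 0 0 0;-1 0 0 0 0 0 0;1 0 0 0 0 0 0;1 0 0 0 0 0 0;1 0 0 0 0 0 0;1 0 0 0 0 0 0;1 0 0 0 0 0 0;1 0 0 0 0 0 0;1 0 0 0 0 0 0;1 0 0 0 0 0 0;1 0 0 0 0 0 0;1 0 0 0 0 0 0;1 0 0 0 0 0 0;1 0 0 0 0 0 0'
python3 -m inch '1 0 0 -.010 0 0 0;1 0 0 -.015 0 0 0;1 0 0 -.02 0 0 0;1 0 0 -.025 0 0 0;1 0 0 -.03 0 0 0;1 0 0 -.03 0 0 0;1 0 0 -.03 0 0 0;1 0 0 0 0 0 0;1 0 0 0 0 0 0;1 0 0 0 0 0 0'
python3 - <<'E'
from h import *
from plant import *
im,d=snapshot("scene");cv2.imwrite("pics/s5.png",cv2.resize(im[60:320,180:440,::-1],None,fx=2,fy=2))
E
```

```text
clock: 11.07
tool_pos: [0.6169, -0.1501, 0.1191]
eef_rot: [0.152, 0.988, 0.0, -0.0]
contact_force: [0.4, 0.1, -0.5]
opening: 0.991
finger_force: 0.0
clock: 11.9
tool_pos: [0.6164, -0.1502, 0.2791]
eef_rot: [0.152, 0.988, -0.0, -0.0]
contact_force: [-0.3, 1.0, 0.6]
opening: 1.001
finger_force: 0.0
```

View pics/s5.png

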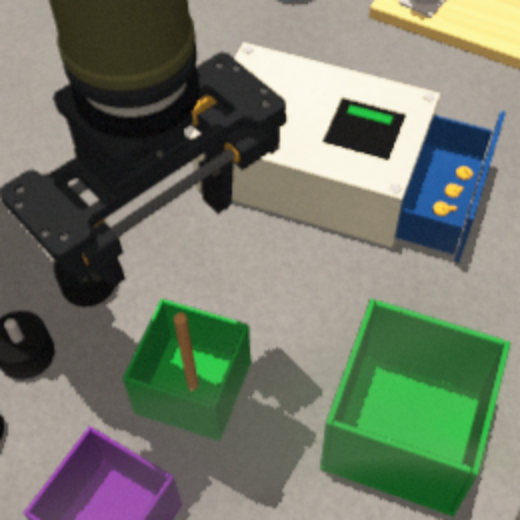

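The dowel stands in the small green pot at about (187,350) in the crop. The drawer is out and the open gripper is clear of everything, so I'm handing in.

```bash
python3 -c "
from plant import r
print(r.finish_job())"
```

```text
the job is handed in; nothing more can be done
None
```

I pushed the latch with the wooden dowel, the drawer sprang out, and the dowel is released and standing in the small green pot; the job was handed in at about 12 s, and no verdict came back.

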